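# Put the ink tin away in its drawer

## Robot

A 7-joint arm with a two-finger parallel gripper is mounted at the origin on the work surface. World frame = base frame: x ahead of the robot, y to its left, z up, the work surface at z = 0. Lengths are in m, angles in rad, forces in N, time in s.
With the tool pointing down it reaches from about 0.425 to 0.875 m from the base axis. Payload 9.9 kg.
Tool frame: the origin (TCP) lies midway between the tips of the shut fingers; the grasp point (between the pads) lies 19 mm behind it; z points along the fingers, y is the direction in which the jaws open and shut (so a half turn about z gives the same grasp; the last joint's range is limited). The gripper opens to 85 mm and grips with 20 to 120 N. Pads are 22 mm wide; open, the fingers measure 114 mm over their backs; the gripper's body (76 mm by 85 mm) begins 54 mm behind the grasp point. The pads swing forward as they close: fully open they stand 13 mm farther back than shut.
Start: joints at [-1.426, 0.576, 0.025, 1.437, -0.015, 1.129, -0.057], TCP at [0.153, 0.657, 0.194] pointing down, gripper open.
Joint ranges: [-2.76, 2.76], [-0.34, 2.15], [-1.52, 1.57], [0.19, 2.46], [-1.09, 4.23], [0.17, 1.99], [-2.82, 2.82]. Speed limits (rad/s): [2.22, 2.22, 3.01, 3.01, 3.14, 3.14, 3.14].

## Interface

Orientations are given as a rotation vector (axis times angle).
In Python, from bench import observe, capture, hand_in, trace gives the robot as it stands.
- The arm moves only by the tool play_rows, never from a script. Its argument "deltas" is one flat list of numbers, 7 for each row, row after row: the shift along the tool's x, y, z each as a share of 0.4 m, from -1 to 1, then the turn, a rotation vector about the tool's x, y, z each as a share of pi rad, from -1 to 1, then the closure, from 0 (fully open) to 1 (shut). In form: [x, y, z, ax, ay, az, grip, x, y, z, ax, ay, az, grip, ...]. A call has exactly 5 rows; each row is the pose to reach, as a shift and turn from the pose commanded when the call began, along the tool's axes at that moment, turning the shorter way round; what a row does not reach only later rows make up. A row lasts 1/10 s, in which the tool goes at most 50 mm and 8.59 degrees, less where a joint would pass 70% of its speed; a pose out of reach is approached as far as the arm can. A call with a number of a shift or a turn outside -1 to 1 is refused whole. A call with a gripper value outside its range is refused whole. The fingers move at their own pace and stop on an object; "newtons" is the grip in N (left out, the last holds). Time passes only in rows, so rows that repeat a pose let the fingers close, or fill a call up. It gives the time, the measured TCP pose, the force and the opening at its end, in the units of the state.
- observe(): the state, without advancing time (a new reading comes with each control period).
- capture(name): name is "scene" or "top" or "wrist"; returns a dict with "pixels" (480x640x3 uint8, blue, green, red), "mtx" (3x3 intrinsics, pixels), "R" (3x3) and "t" (3): a world point X has camera coordinates R X + t. Camera axes: x right, y down, z forward; pixel columns grow to the right and rows downward; lengths in m; the calibration is good to about 2 mm. A picture is of the moment at which its call begins. There is no depth.
- hand_in(): hands the job in, once; it reports no verdict.
Trained networks look in a picture, given as the dict that the camera call returned (one of the last four; its "shot" number tells which), for a name from the list of things; names that differ only in an ending like _2 or _b are one class to them, and where a whole thing is asked for, a point or a joint stands for the part that bears it (a point fixed in the world has none). Each returns a list of dicts, best first, with "score" (0 to 1); they miss things now and then, are a little off and sometimes report something else, mostly with a low value. They report only what shows in the picture. A call takes as long as a camera call.
- trace(label, picture): "mask" (480x640 bool, what is visible of it) and "location" ([column, row] in pixels, amid what is visible of it).
The state is a dict: "clock": time; "joints": joint angles; "joint_velocities": joint speeds; "tau": joint torques, N m; "tcp_pos": TCP position; "orientation": TCP orientation; "wrist_force": force on the tool from outside, world axes, zero at the start; "torque": the same for the moment, N m; "gripper_width": finger opening in m.
Only numpy, scipy, OpenCV 4.12 (cv2) and the standard library are available. Lean on these libraries where they do the work, as an engineer would, in place of code of your own. Each camera call takes 0.05 s, during which the arm holds its last target. There are 200 camera calls.

## Task

Put the squat ink tin that stands on the bench away in the two-drawer cabinet. It belongs in the drawer below the matching squat tin that stands on top of the cabinet: pull that drawer out all the way to its stop, set the tin down upright (do not drop it) in the empty rear compartment, let go, and then push the drawer fully home. Leave the other drawer, the things on the cabinet and the jar on the bench as they are.

Things in the scene. Friction and masses are not known exactly. Their poses are not given: they have to be found in the camera images.
- cabinet: Low dark wooden bench cabinet, fixed, 190 mm deep (x), 400 mm wide (y), 95 mm high, with two drawers side by side. Origin at the centre of its underside, on the bench. Its -x axis points out of the drawer fronts, roughly towards the robot; +y is its left half as the robot sees it. The top board (12 mm thick) begins 15 mm behind the shut fronts.
- drawer_left_handle (a point): Middle of the left (+y half) drawer's handle: a level steel bar 11 mm thick, 90 mm long along the cabinet's y, its axis 40 mm in front of the drawer's front face and 65 mm above the bench, held by an 8 mm post 40 mm to either side of the middle. Axes as the cabinet's. When shut it lies 135 mm in front of the cabinet's origin, 98.5 mm to the side.
- drawer_right_handle (a point): Middle of the right (-y half) drawer's handle: a level steel bar 11 mm thick, 90 mm long along the cabinet's y, its axis 40 mm in front of the drawer's front face and 65 mm above the bench, held by an 8 mm post 40 mm to either side of the middle. Axes as the cabinet's. When shut it lies 135 mm in front of the cabinet's origin, 98.5 mm to the side.
- drawer_left_rear (a point): Floor centre of the left drawer's empty rear compartment (98 mm in x, 164 mm in y), 20 mm above the bench, 115 mm behind the front face; moves with the drawer, axes as the cabinet's. Side and rear walls rise 50 mm above it, the front divider 29 mm; the front compartment is full of fixed ink tubes. At the stop it is 55 mm clear of the cabinet's top board; shut, it is under that board.
- drawer_right_rear (a point): Floor centre of the right drawer's empty rear compartment (98 mm in x, 164 mm in y), 20 mm above the bench, 115 mm behind the front face; moves with the drawer, axes as the cabinet's. Side and rear walls rise 50 mm above it, the front divider 29 mm; the front compartment is full of fixed ink tubes. At the stop it is 55 mm clear of the cabinet's top board; shut, it is under that board.
- drawer_left (a joint): How far the left drawer is out, in m: 0 fully shut, 0.155 at its stop. It slides towards the cabinet's -x with 1 to 3 N of friction, has no spring or catch, and stays where it is left. At the start it stands up to 0.03 out.
- drawer_right (a joint): How far the right drawer is out, in m: 0 fully shut, 0.155 at its stop. It slides towards the cabinet's -x with 1 to 3 N of friction, has no spring or catch, and stays where it is left. At the start it stands up to 0.03 out.
- tin: The ink tin to put away: squat plain steel cylinder, 60 mm diameter, 50 mm high, with a darker steel lid band, about 0.25 kg, closed and rigid, standing on the bench to one side of the cabinet. Origin at the centre of its underside, z up its axis.
- tin_sample: A tin of the same kind and size that stands loose on the cabinet top above one of the two drawers and shows which drawer is for these tins; stays where it is. Origin at the centre of its underside. It stands about 80 mm behind the drawer fronts.
- bottle_sample: Narrow white bottle with a black cap, 44 mm diameter, 110 mm high, loose on the cabinet top above the other drawer, about 80 mm behind the drawer fronts; stays where it is. Origin at the centre of its underside.
- jar: Amber jar with a dark lid, 70 mm diameter, 90 mm high, loose on the bench on the other side of the cabinet from the tin; stays where it is. Origin at the centre of its underside.

How it is judged:
By the outcome, as a careful person would: the job done as asked, in the order asked, and still so for the second after the job is handed in, with the robot touching nothing.
It also fails if it takes over 72 s, if anything falls off the work surface, if the arm or the gripper's body presses on something with over 40 N, if the wrist force passes 120 N, or if a joint passes its speed limit or range.

## Working session

There is one attempt and no reset: what is moved stays moved. The work goes in short steps, Python scripts to look and compute and a tool call to move; the robot and the scene stay as the last step left them, time stands still between calls to the robot, and variables do not carry over. Pictures are saved under pics/ and viewed, about 8 in all and at most 12, crops included, and the job is handed in when it is done.

Besides the shell and the picture viewer there is one more tool, called after "Call:" as a command line: name --argument value ..., lists and objects as JSON in quotes. play_rows: Moves the arm, as the interface text tells. Shift numbers are shares of 0.4 m and turn numbers shares of pi rad, none past 1 either way. Its arguments: {"type":"object","properties":{"deltas":{"type":"array","items":{"type":"number"}},"newtons":{"type":"number"}},"required":["deltas"]}

```bash
mkdir -p pics; ls; python3 - <<'E'
from bench import *
import cv2,numpy as np
s=observe(); print({k:np.round(v,3) for k,v in s.items()})
for n in ("scene","top"):
    p=capture(n); cv2.imwrite(f"pics/{n}0.png",p["pixels"]); print(n,np.round(p["mtx"],1).tolist(),np.round(p["R"],3).tolist(),np.round(p["t"],3).tolist())
    for l in ("cabinet","drawer_left_handle","drawer_right_handle","tin","tin_sample","bottle_sample","jar"):
        print(l,[(round(float(d["score"]),2),np.round(d["location"],1).tolist(),int(d["mask"].sum())) for d in trace(l,p)][:3])
E
```

```text
pics
{'clock': np.float64(0.0), 'joints': array([-1.426,  0.577,  0.025,  1.438, -0.015,  1.129, -0.057]), 'joint_velocities': array([-0.002,  0.001,  0.001, -0.001,  0.001,  0.   , -0.002]), 'tau': array([-0.0000e+00, -7.6575e+01,  2.2500e+00, -2.8595e+01,  1.5000e-02,
        1.3000e-02, -0.0000e+00]), 'tcp_pos': array([0.153, 0.657, 0.193]), 'orientation': array([-3.590e-01, -3.121e+00,  3.000e-03]), 'wrist_force': array([-0.308,  0.116, -0.072]), 'torque': array([-0.007,  0.015, -0.063]), 'gripper_width': np.float64(0.085)}
scene [[581.7, 0.0, 315.2], [0.0, 581.7, 231.2], [0.0, 0.0, 1.0]] [[-0.757, 0.654, -0.004], [0.455, 0.523, -0.721], [-0.469, -0.548, -0.693]] [0.495, -0.245, 1.861]
cabinet [(0.89, [287.8, 271.8], 13133)]
drawer_left_handle [(0.55, [352.9, 257.7], 491)]
drawer_right_handle [(0.86, [290.1, 215.0], 777)]
tin [(0.81, [270.7, 162.3], 394)]
tin_sample [(0.96, [259.1, 228.7], 621)]
bottle_sample [(0.85, [320.6, 255.5], 650), (0.57, [293.8, 212.4], 825)]
jar [(0.76, [470.5, 303.0], 1272)]
top [[547.2, 0.0, 323.1], [0.0, 547.2, 238.7], [0.0, 0.0, 1.0]] [[0.011, -1.0, -0.002], [-0.999, -0.011, -0.05], [0.05, 0.003, -0.999]] [-0.025, 0.647, 1.464]
cabinet [(0.66, [307.3, 192.8], 11981)]
drawer_left_handle [(0.64, [272.4, 229.0], 986)]
drawer_right_handle [(0.73, [347.8, 218.7], 1393)]
tin [(0.95, [451.4, 288.5], 461)]
tin_sample [(0.91, [343.1, 185.6], 492)]
bottle_sample [(0.51, [264.8, 196.7], 278)]
jar [(0.62, [164.4, 282.9], 710)]
```

```bash
python3 - <<'E'
import cv2
a=cv2.imread("pics/top0.png")[120:330,130:500]; cv2.imwrite("pics/topc.png",cv2.resize(a,None,fx=2.1,fy=2.1,interpolation=2))
b=cv2.imread("pics/scene0.png")[120:370,180:520]; cv2.imwrite("pics/scenec.png",cv2.resize(b,None,fx=2.3,fy=2.3,interpolation=2))
E
```

```text
(no output)
```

View pics/topc.png

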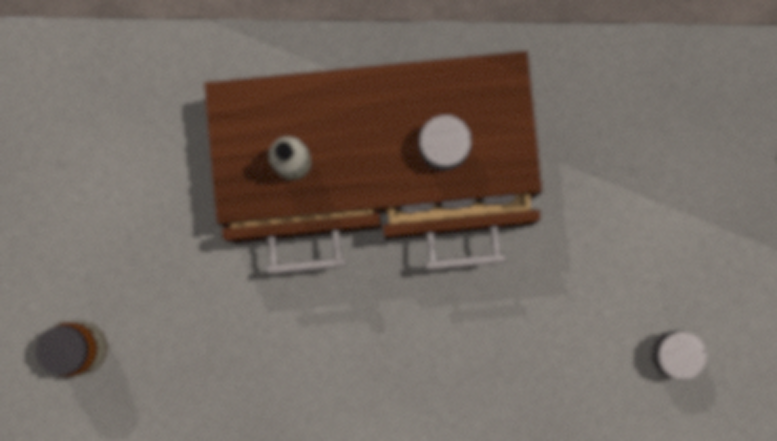

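View pics/scenec.png

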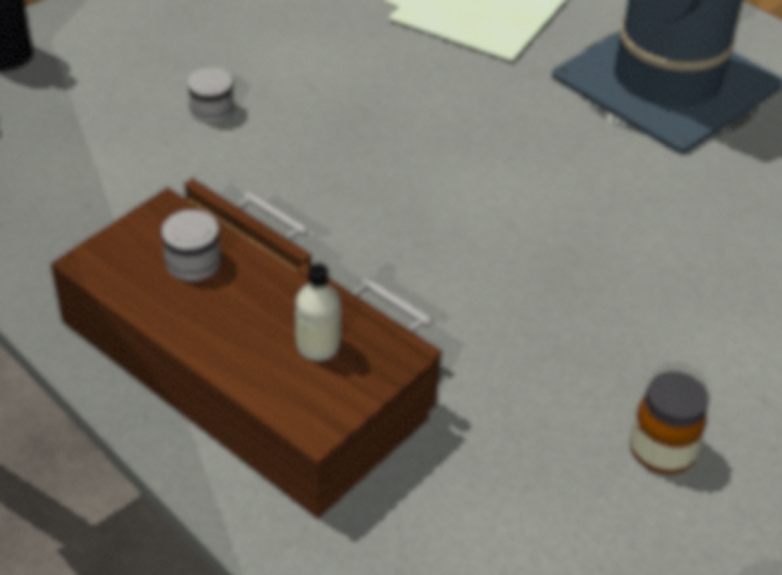

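The tin sample stands above the right (-y) drawer, at about (345,187) in the top picture. That drawer is slightly out. The tin is on the right at (451,288) and the jar on the left. Next I compute the poses.

```bash
cat > h.py <<'E'
import numpy as np,cv2
from bench import *
from scipy.spatial.transform import Rotation as Rn
def ray(p,uv,z):
    d=p["R"].T@np.linalg.solve(p["mtx"],[uv[0],uv[1],1.]); c=-p["R"].T@p["t"]
    return c+d*(z-c[2])/d[2]
def delta(pos,yaw=None,R=None):
    """row numbers to reach tool-down pose; yaw = world angle of tool x axis"""
    s=observe(); R0=Rn.from_rotvec(s["orientation"])
    if R is None:
        x=np.array([np.cos(yaw),np.sin(yaw),0]); z=np.array([0,0,-1.]); R=Rn.from_matrix(np.c_[x,np.cross(z,x),z])
    return np.round(np.r_[R0.inv().apply(np.array(pos)-s["tcp_pos"])/.4,(R0.inv()*R).as_rotvec()/np.pi],4).tolist()
E
python3 - <<'E'
from h import *
p=capture("top"); q=lambda u,v:(u/2.1+130,v/2.1+120)
c=[ray(p,q(*k),.095) for k in((205,83),(528,52),(541,192),(218,223))]
print("corners",np.round(c,4).tolist(),np.degrees(np.arctan2(*(c[0]-c[1])[[1,0]])-np.pi/2),[np.linalg.norm(c[i]-c[i-1]) for i in range(4)])
a,b=[ray(p,q(*k),.065) for k in((430,266),(503,258))]; print("handle",a,b,np.degrees(np.arctan2(*(a-b)[[1,0]])-np.pi/2),np.linalg.norm(a-b))
print("lh",[ray(p,q(*k),.065) for k in((270,270),(343,263))])
for n,cap in(("top",p),("scene",capture("scene"))):
    for l,z in(("tin",.05),("tin_sample",.145)):
        d=trace(l,cap)[0]; ys,xs=np.nonzero(d["mask"])
        print(n,l,ray(cap,d["location"],z),ray(cap,d["location"],z-.025),xs.min(),xs.max(),ys.min(),ys.max())
    for l in("drawer_right_handle","cabinet"):
        d=trace(l,cap)[0]; print(l,ray(cap,d["location"],.065))
# tin top by brightness
g=cv2.cvtColor(p["pixels"],6); m=np.zeros_like(g); m[270:305,435:475]=(g[270:305,435:475]>165)
ys,xs=np.nonzero(m); print(len(xs),xs.mean(),ys.mean(),ray(p,(xs.mean(),ys.mean()),.05))
R=Rn.from_rotvec(observe()["orientation"]).as_matrix(); print(R.round(2))
E
```

```text
corners [[0.8456, 0.2302, 0.095], [0.8882, -0.1663, 0.095], [0.7156, -0.1832, 0.095], [0.6734, 0.2109, 0.095]] 6.1396105038860895 [np.float64(0.17330528177602245), np.float64(0.39879770996303093), np.float64(0.1734305496001379), np.float64(0.3963368499664475)]
handle [ 0.62475737 -0.04903681  0.065     ] [ 0.63571786 -0.13978283  0.065     ] 6.886942427778751 0.09140553686944922
lh [array([0.6175875 , 0.15001943, 0.065     ]), array([0.62730281, 0.05928122, 0.065     ])]
top tin [ 0.52176701 -0.35625111  0.05      ] [ 0.52087441 -0.36202675  0.025     ] 440 466 277 300
top tin_sample [ 0.77714764 -0.06519978  0.145     ] [ 0.78092378 -0.06598957  0.12      ] 329 354 175 200
drawer_right_handle [ 0.68719244 -0.08752967  0.065     ]
cabinet [0.77029356 0.02193242 0.065     ]
scene tin [ 0.54603681 -0.34240456  0.05      ] [ 0.52693689 -0.36979008  0.025     ] 262 282 150 172
scene tin_sample [ 0.79950882 -0.03319364  0.145     ] [ 0.7850744  -0.05528812  0.12      ] 252 275 212 241
drawer_right_handle [ 0.65611191 -0.10283495  0.065     ]
cabinet [0.79172796 0.06088299 0.065     ]
0 nan nan [nan nan nan]
[[-0.97  0.23  0.  ]
 [ 0.23  0.97 -0.  ]
 [-0.   -0.   -1.  ]]<stdin>:15: RuntimeWarning: Mean of empty slice.
  ret = ret.dtype.type(ret / rcount)
```

```bash
python3 - <<'E'
from h import *
print(delta((.63,-.0945,.16),np.radians(96.3)))
E
```

```text
[-1.5875, -1.5604, 0.0848, -0.0, 0.0, 0.3922]
```

Call:
play_rows --deltas '[-0.446,-0.438,0,0,0,0,0.6,-0.446,-0.438,0,0,0,0,0.6,-0.446,-0.438,0,0,0,0,0.6,-0.446,-0.438,0,0,0,0,0.6,-0.446,-0.438,0,0,0,0,0.6]' --newtons 40

```text
clock: 1.8
tcp_pos: [0.2879, 0.4446, 0.1941]
orientation: [0.358, 3.121, 0.001]
wrist_force: [1.5, -0.3, 0.4]
gripper_width: 0.0342
```

Call:
play_rows --deltas '[-0.446,-0.438,0,0,0,0,0.6,-0.446,-0.438,0,0,0,0,0.6,-0.446,-0.438,0,0,0,0,0.6,-0.446,-0.438,0,0,0,0,0.6,-0.446,-0.438,0,0,0,0,0.6]'

```text
clock: 2.3
tcp_pos: [0.422, 0.2336, 0.1943]
orientation: [0.358, 3.12, 0.001]
wrist_force: [1.1, 0.6, 0.7]
gripper_width: 0.0344
```

Call:
play_rows --deltas '[-0.446,-0.438,0,0,0,0,0.6,-0.446,-0.438,0,0,0,0,0.6,-0.446,-0.438,0,0,0,0,0.6,-0.446,-0.438,0,0,0,0,0.6,-0.446,-0.438,0,0,0,0,0.6]'

```text
clock: 2.8
tcp_pos: [0.556, 0.0224, 0.1942]
orientation: [0.358, 3.12, 0.001]
wrist_force: [1.0, 1.5, 0.1]
gripper_width: 0.0342
```

Call:
play_rows --deltas '[-0.25,-0.246,0.04,0,0,0.392,0.6,-0.25,-0.246,0.04,0,0,0.392,0.6,-0.25,-0.246,0.04,0,0,0.392,0.6,-0.25,-0.246,0.04,0,0,0.392,0.6,-0.25,-0.246,0.04,0,0,0.392,0.6]'

```text
clock: 3.3
tcp_pos: [0.6303, -0.0962, 0.1774]
orientation: [-1.489, -2.766, 0.001]
wrist_force: [-0.2, 1.4, -0.5]
gripper_width: 0.0339
```

```bash
python3 - <<'E'
from h import *
s=observe(); print(s["clock"],s["tcp_pos"],s["orientation"],s["joints"].round(2),s["gripper_width"])
print(delta((.63,-.0945,.13),np.radians(96.3)))
E
```

```text
3.3 [ 0.63033888 -0.09623519  0.17736553] [-1.48901695e+00 -2.76614936e+00  1.27251049e-03] [-0.16  0.56  0.4   1.58 -0.24  1.05  0.88] 0.03393540086210961
[0.0041, 0.0018, 0.1184, -0.0002, 0.0001, 0.1506]
```

Call:
play_rows --deltas '[0.004,0.002,0.07,0,0,0.15,0.6,0.004,0.002,0.07,0,0,0.15,0.6,0.004,0.002,0.07,0,0,0.15,0.6,0.004,0.002,0.07,0,0,0.15,0.6,0.004,0.002,0.07,0,0,0.15,0.6]'

```text
clock: 3.8
tcp_pos: [0.63, -0.0923, 0.1499]
orientation: [2.079, 2.355, -0.0]
wrist_force: [-0.3, -0.1, 0.3]
gripper_width: 0.0343
```

```bash
python3 - <<'E'
from h import *
p=capture("wrist"); cv2.imwrite("pics/w1.png",p["pixels"]); s=observe(); print(s["tcp_pos"],s["orientation"])
np.savez("w1.npz",mtx=p["mtx"],R=p["R"],t=p["t"])
print("cam",-p["R"].T@p["t"])
g=p["mtx"]@(p["R"]@np.array([.63,-.0945,.065])+p["t"]); print(g/g[2])
for l in("drawer_right_handle",):
  for d in trace(l,p): 
    print(l,d["score"],d["location"],ray(p,d["location"],.065))
E
```

```text
[ 0.63004166 -0.09239308  0.15002563] [2.07845820e+00 2.35541207e+00 8.98881554e-05]
cam [ 0.62003875 -0.0105556   0.32886786]
[320.85446586 237.56343089   1.        ]
drawer_right_handle 0.6 [394.1, 207.6] [ 0.68234283 -0.06379421  0.065     ]
drawer_right_handle 0.56 [417.5, 41.0] [0.67640593 0.04861574 0.065     ]
```

View pics/w1.png

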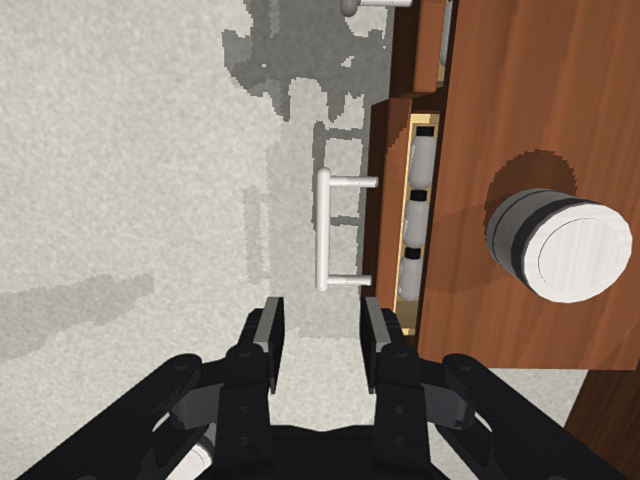

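The wrist view shows the bar running from (324,168) to (321,290), slightly to one side of the prediction. The jaws straddle its column cleanly.

```bash
python3 - <<'E'
from h import *
p=dict(np.load("w1.npz"))
a,b=ray(p,(324,168),.065),ray(p,(321.5,290),.065); m=(a+b)/2
print(a,b,m,np.linalg.norm(a-b),np.degrees(np.arctan2(*(a-b)[[1,0]]))-90)
print(delta((m[0],m[1],.046),np.radians(96.4)))
# cabinet edge of board front (416,371)->(447,40)?
a,b=ray(p,(417,368),.095),ray(p,(450,40),.095);print(a,b,np.degrees(np.arctan2(*(b-a)[[1,0]]))-90)
E
```

```text
[ 0.62564352 -0.04099155  0.065     ] [ 0.6361468  -0.13941769  0.065     ] [ 0.63089516 -0.09020462  0.065     ] 0.09898497152471432 6.091113933527424
[0.0054, 0.0028, 0.2602, 0.0001, 0.0, 0.004]
[ 0.7177749 -0.1829958  0.095    ] [0.6887379 0.0447651 0.095    ] 7.265386580490002
```

Call:
play_rows --deltas '[0.004,0.003,0.13,0,0,0.004,0.6,0.004,0.003,0.26,0,0,0.004,0.6,0.004,0.003,0.26,0,0,0.004,0.6,0.004,0.003,0.26,0,0,0.004,0.6,0.004,0.003,0.26,0,0,0.004,1]'

```text
clock: 4.4
tcp_pos: [0.6324, -0.0916, 0.0484]
orientation: [2.096, 2.337, 0.003]
wrist_force: [1.1, -1.5, 0.4]
gripper_width: 0.0208
```

Call:
play_rows --deltas '[0,0,0,0,0,0,1,0,0,0,0,0,0,1,0,0,0,0,0,0,1,0,0,0,0,0,0,1,0,0,0,0,0,0,1]'

```text
clock: 4.9
tcp_pos: [0.631, -0.0908, 0.0461]
orientation: [2.098, 2.338, 0.0]
wrist_force: [0.1, 0.6, -0.2]
gripper_width: -0.0004
```

```bash
python3 - <<'E'
from h import *
s=observe(); print(s["tcp_pos"],s["wrist_force"],s["gripper_width"])
y=np.radians(6.3); u=np.array([-np.cos(y),-np.sin(y),0])
for d in (.12,.137): print(delta(s["tcp_pos"]+d*u,y+np.pi/2))
E
```

```text
[ 0.63098851 -0.09076172  0.04614725] [ 0.10461745  0.56042347 -0.23029839] -0.000395716041148449
[-0.0005, -0.3, -0.0001, 0.0001, 0.0, -0.0005]
[-0.0006, -0.3425, -0.0001, 0.0001, 0.0, -0.0005]
```

```bash
python3 - <<'E'
from h import *
p=capture("wrist"); cv2.imwrite("pics/w2.png",p["pixels"]); np.savez("w2.npz",mtx=p["mtx"],R=p["R"],t=p["t"])
print("cam",-p["R"].T@p["t"])
for pt in([.631,-.0908,.046],[.631,-.0908,.065]):
    g=p["mtx"]@(p["R"]@np.array(pt)+p["t"]); print(g/g[2])
p=capture("top"); cv2.imwrite("pics/t2.png",cv2.resize(p["pixels"][160:260,230:430],None,fx=4,fy=4,interpolation=2))
E
```

```text
cam [ 0.62225959 -0.00883531  0.22509476]
[321.09096562 280.76135549   1.        ]
[321.05022098 296.65096895   1.        ]
```

View pics/w2.png

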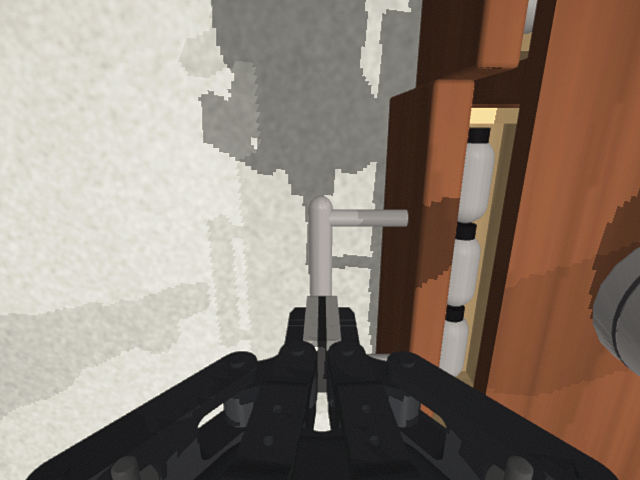

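The fingers are shut right over the bar (tips at row ~297, bar at columns 309-333), but I see no bar between the pads. I'll check from the scene camera.

```bash
python3 - <<'E'
from h import *
p=capture("scene")
def pr(p,x): g=p["mtx"]@(p["R"]@np.array(x)+p["t"]); return (g/g[2])[:2]
im=p["pixels"].copy(); c=pr(p,[.631,-.0908,.065]); print(c)
for z in(.046,.065): print(z,pr(p,[.631,-.0908,z]))
u,v=c.astype(int); a=cv2.resize(im[v-60:v+40,u-65:u+65],None,fx=6,fy=6,interpolation=2)
cv2.imwrite("pics/s2.png",a); print(u-65,v-60)
w=dict(np.load("w2.npz")); print(w["mtx"].round(1).tolist())
for y in(-.0798,-.0908,-.1018):
  for z in(.046,.065,.08): print(y,z,pr(w,[.631,y,z]).round(0))
E
```

```text
[299.54530855 211.8547713 ]
0.046 [299.70292278 217.0522031 ]
0.065 [299.54530855 211.8547713 ]
234 151
[[354.0, 0.0, 321.6], [0.0, 354.0, 242.6], [0.0, 0.0, 1.0]]
-0.0798 0.046 [323. 262.]
-0.0798 0.065 [323. 277.]
-0.0798 0.08 [324. 290.]
-0.0908 0.046 [321. 281.]
-0.0908 0.065 [321. 297.]
-0.0908 0.08 [321. 312.]
-0.1018 0.046 [319. 298.]
-0.1018 0.065 [319. 316.]
-0.1018 0.08 [318. 332.]
```

View pics/s2.png

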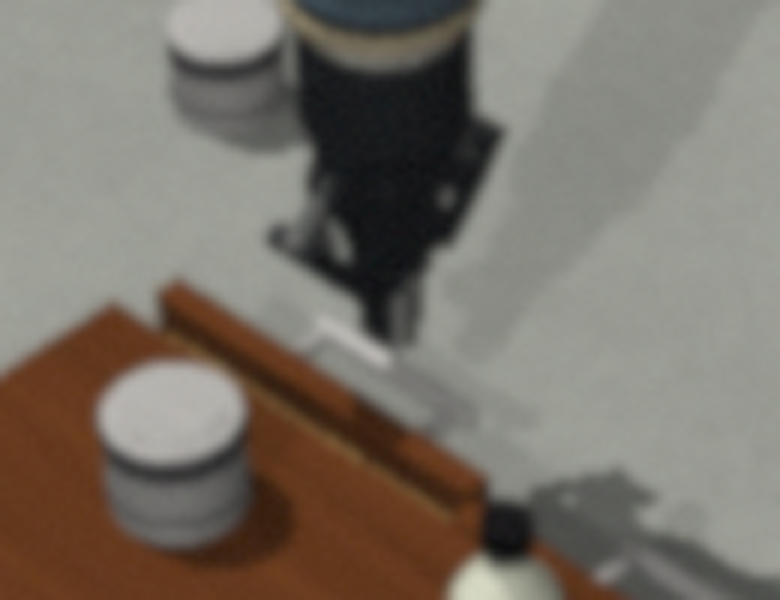

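The fingertips end at about (299,208) in the scene picture, just above the bar. By the stated TCP they should reach row 217. So the real tips sit some 25-30 mm higher than the reported TCP. I'll reopen, go lower, and re-grip while watching the force.

Call:
play_rows --deltas '[0,0,-0.05,0,0,0,1,0,0,-0.05,0,0,0,0.6,0,0,-0.05,0,0,0,0.6,0,0,-0.05,0,0,0,0.6,0,0,-0.05,0,0,0,0.6]'

```text
clock: 5.55
tcp_pos: [0.6305, -0.0906, 0.0652]
orientation: [-2.097, -2.338, 0.001]
wrist_force: [-0.2, 0.4, -0.5]
gripper_width: 0.0342
```

Call:
play_rows --deltas '[0,0,0.03,0,0,0,0.6,0,0,0.06,0,0,0,0.6,0,0,0.09,0,0,0,0.6,0,0,0.105,0,0,0,0.6,0,0,0.105,0,0,0,0.6]'

```text
clock: 6.05
tcp_pos: [0.63, -0.0907, 0.0223]
orientation: [-2.097, -2.337, 0.002]
wrist_force: [0.3, 0.5, 0.6]
gripper_width: 0.034
```

Call:
play_rows --deltas '[0,0,0,0,0,0,1,0,0,0,0,0,0,1,0,0,0,0,0,0,1,0,0,0,0,0,0,1,0,0,0,0,0,0,1]'

```text
clock: 6.55
tcp_pos: [0.6312, -0.0909, 0.0243]
orientation: [2.098, 2.338, 0.001]
wrist_force: [-1.0, -0.7, 2.0]
gripper_width: 0.0088
```

Call:
play_rows --deltas '[0,0,0,0,0,0,0.7,0,0,0,0,0,0,0.7,0,0,0.025,0,0,0,0.7,0,0,0.025,0,0,0,0.7,0,0,0.025,0,0,0,1]'

```text
clock: 7.05
tcp_pos: [0.6304, -0.0907, 0.0133]
orientation: [-2.097, -2.338, 0.001]
wrist_force: [0.3, 0.0, -0.3]
gripper_width: 0.0124
```

Call:
play_rows --deltas '[0,0,0,0,0,0,1,0,0,0,0,0,0,1,0,0,0,0,0,0,1,0,0,0,0,0,0,1,0,-0.03,0,0,0,0,1]'

```text
clock: 7.55
tcp_pos: [0.6203, -0.0919, 0.0136]
orientation: [2.096, 2.338, 0.001]
wrist_force: [2.8, 0.8, -7.4]
gripper_width: 0.0097
```

```bash
python3 - <<'E'
from h import *
s=observe(); print(s["tcp_pos"],s["wrist_force"],s["gripper_width"])
print(delta(s["tcp_pos"]+[0,0,.1],np.radians(96.3)))
E
```

```text
[ 0.6203107  -0.09186697  0.0135541 ] [ 2.78028425  0.80028896 -7.35145298] 0.009693642484029586
[-0.0002, 0.0003, -0.25, 0.0004, 0.0002, -0.0003]
```

Call:
play_rows --deltas '[0,-0.05,0,0,0,0,1,0,-0.1,0,0,0,0,1,0,-0.15,0,0,0,0,1,0,-0.2,0,0,0,0,1,0,-0.25,0,0,0,0,1]'

```text
clock: 8.05
tcp_pos: [0.5188, -0.1029, 0.0136]
orientation: [2.098, 2.338, -0.001]
wrist_force: [3.7, -1.4, -15.1]
gripper_width: 0.0091
```

Call:
play_rows --deltas '[0,-0.015,0,0,0,0,1,0,-0.03,0,0,0,0,1,0,-0.045,0,0,0,0,1,0,-0.055,0,0,0,0,1,0,-0.055,0,0,0,0,1]'

```text
clock: 8.55
tcp_pos: [0.4968, -0.1053, 0.0136]
orientation: [-2.098, -2.337, 0.001]
wrist_force: [-0.8, -1.6, -17.4]
gripper_width: 0.0094
```

Call:
play_rows --deltas '[0,-0.005,0,0,0,0,1,0,-0.01,0,0,0,0,1,0,-0.01,0,0,0,0,1,0,-0.015,0,0,0,0,1,0,-0.015,0,0,0,0,1]'

```text
clock: 9.05
tcp_pos: [0.4967, -0.1055, 0.0138]
orientation: [2.092, 2.336, 0.006]
wrist_force: [16.6, 2.0, -37.0]
gripper_width: 0.0093
```

The stop is reached: commanded x was 0.491, but the tool held at 0.497 with 17 N. I'll release, raise, and look.

Call:
play_rows --deltas '[0,0.014,0,0,0,0,1,0,0.014,0,0,0,0,0.65,0,0.014,0,0,0,0,0.6,0,0.014,0,0,0,0,0.6,0,0.014,0,0,0,0,0.6]'

```text
clock: 9.55
tcp_pos: [0.4977, -0.1054, 0.0145]
orientation: [2.098, 2.337, 0.001]
wrist_force: [-0.4, -0.2, 0.3]
gripper_width: 0.0342
```

Call:
play_rows --deltas '[0,0,-0.1,0,0,0,0.6,0,0,-0.2,0,0,0,0.6,0,0,-0.3,0,0,0,0.6,0,0,-0.4,0,0,0,0.2,0,0,-0.5,0,0,0,0]'

```text
clock: 10.05
tcp_pos: [0.4969, -0.1054, 0.2159]
orientation: [2.098, 2.338, 0.001]
wrist_force: [1.0, 1.0, -0.9]
gripper_width: 0.062
```

```bash
python3 - <<'E'
from h import *
s=observe(); print(s["clock"],s["tcp_pos"],s["wrist_force"],s["gripper_width"],s["joints"].round(2))
print(delta((.44,-.355,.21),np.radians(166.7)),delta((.52,-.36,.21),np.radians(96.3)),delta((.52,-.36,.21),np.radians(90+6.3-40)))
p=capture("wrist"); cv2.imwrite("pics/w3.png",p["pixels"]); np.savez("w3.npz",mtx=p["mtx"],R=p["R"],t=p["t"])
for l in("tin","drawer_right_rear","drawer_right_handle"):
  print(l,[(d["score"],d["location"]) for d in trace(l,p)])
p=capture("top")
for l in("tin","drawer_right_handle"):
  for d in trace(l,p)[:2]:
    ys,xs=np.nonzero(d["mask"]); print(l,d["score"],d["location"],xs.min(),xs.max(),ys.min(),ys.max())
cv2.imwrite("pics/t3.png",cv2.resize(p["pixels"][150:320,230:490],None,fx=3,fy=3,interpolation=2)); np.savez("t3.npz",mtx=p["mtx"],R=p["R"],t=p["t"])
E
```

```text
10.05 [ 0.49685916 -0.10539116  0.21593689] [ 1.02962859  0.96650249 -0.87896089] 0.062010553071243014 [-0.32  0.36  0.61  1.85 -0.24  1.01  0.5 ]
[-0.6051, -0.2085, 0.0147, 0.0002, 0.0001, -0.3918] [-0.6391, -0.011, 0.0148, 0.0002, -0.0, -0.0007] [-0.6391, -0.011, 0.0148, 0.0002, -0.0001, 0.2215]
tin [(0.93, [312.3, 401.6])]
drawer_right_rear [(0.92, [443.2, 202.4])]
drawer_right_handle [(0.81, [448.9, 201.5]), (0.36, [546.0, 47.0])]
tin 0.56 [452.5, 287.5] 441 466 278 299
tin 0.21 [349.0, 250.4] 316 393 212 298
drawer_right_handle 0.87 [349.4, 246.4] 316 391 213 298
drawer_right_handle 0.53 [453.2, 289.7] 440 465 278 300
```

View pics/w3.png

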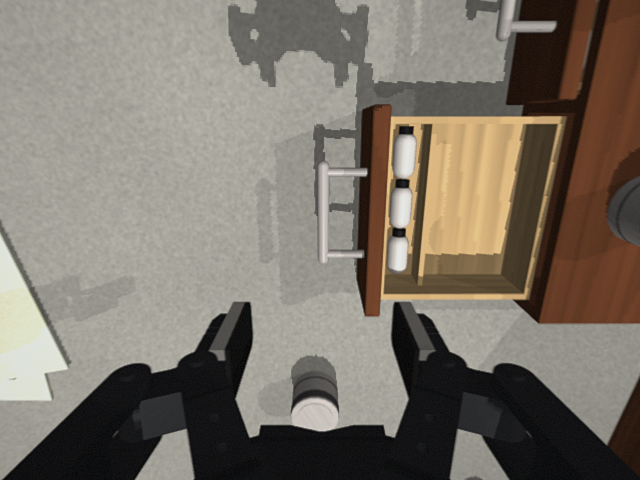

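The drawer is fully out and its rear compartment empty (rim corners about (432,125), (560,125), (528,292), (417,287)). The tin's top is at (316,412). The pad spacing in the images puts the real tips about 33 mm behind the reported TCP. Next I compute the targets.

```bash
python3 - <<'E'
from h import *
w=dict(np.load("w3.npz")); t=dict(np.load("t3.npz"))
print("rim",[ray(w,c,.07).round(4).tolist() for c in((432,123),(560,123),(528,294),(417,294))])
print("bar",ray(w,(324,166),.065),ray(w,(322,260),.065),"bar dist check")
print("tin wrist",ray(w,(316,412),.05),"top",ray(t,(453,288.5),.045))
im=cv2.imread("pics/t3.png"); 
s=observe()
yaw=np.radians(186.3)
print(delta((.521,-.36,.19),yaw))
E
```

```text
rim [[0.5837, -0.0125, 0.07], [0.6945, -0.0004, 0.07], [0.7151, -0.1641, 0.07], [0.6027, -0.1763, 0.07]]
bar [ 0.49450003 -0.05974064  0.065     ] [ 0.50271811 -0.151796    0.065     ] bar dist check
tin wrist [ 0.51776856 -0.3568728   0.05      ] top [ 0.5184885 -0.3624136  0.045    ]
[-0.6404, -0.0079, 0.057, -0.0003, -0.0006, -0.5006]
```

View pics/t3.png

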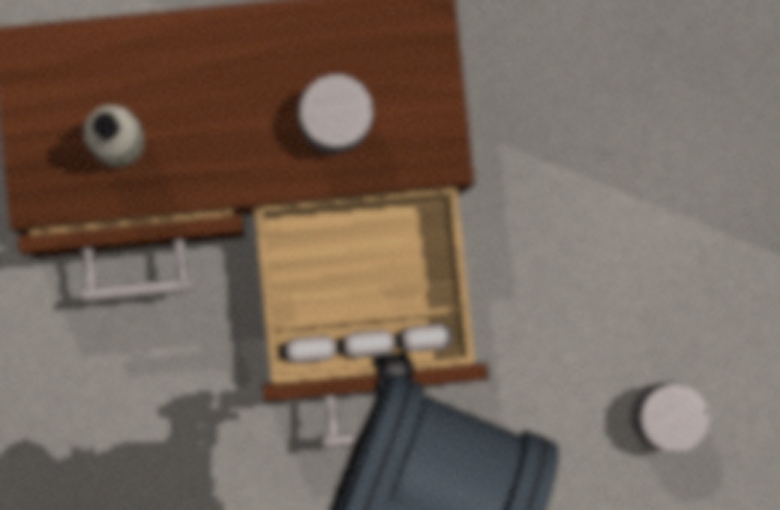

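Call:
play_rows --deltas '[-0.64,-0.01,0.05,0,0,-0.5,0,-0.64,-0.01,0.05,0,0,-0.5,0,-0.64,-0.01,0.05,0,0,-0.5,0,-0.64,-0.01,0.05,0,0,-0.5,0,-0.64,-0.01,0.05,0,0,-0.5,0]'

```text
clock: 10.9
tcp_pos: [0.5193, -0.3496, 0.1931]
orientation: [-1.109, -2.937, -0.001]
wrist_force: [0.7, 0.4, 0.2]
gripper_width: 0.0852
```

```bash
python3 - <<'E'
from h import *
print(delta((.519,-.36,.19),np.radians(186.3)),observe()["joints"].round(2))
E
```

```text
[-0.0166, -0.0199, 0.0077, 0.0003, -0.0007, -0.2649] [ 0.28  0.53  0.39  1.58 -0.22  1.07  1.57]
```

Call:
play_rows --deltas '[-0.015,-0.02,0,0,0,-0.265,0,-0.015,-0.02,0,0,0,-0.265,0,-0.015,-0.02,0,0,0,-0.265,0,-0.015,-0.02,0,0,0,-0.265,0,-0.015,-0.02,0,0,0,-0.265,0]'

```text
clock: 11.4
tcp_pos: [0.5183, -0.3578, 0.1932]
orientation: [0.043, -3.139, -0.002]
wrist_force: [0.3, 1.3, -0.9]
gripper_width: 0.0857
```

```bash
python3 - <<'E'
from h import *
p=capture("wrist"); cv2.imwrite("pics/w4.png",p["pixels"]);np.savez("w4.npz",mtx=p["mtx"],R=p["R"],t=p["t"])
s=observe(); print(s["tcp_pos"],s["gripper_width"],s["joints"].round(2),delta((.519,-.36,.19),np.radians(186.3)))
d=trace("tin",p)[0]; ys,xs=np.nonzero(d["mask"]); print(d["score"],d["location"],xs.min(),xs.max(),ys.min(),ys.max())
E
```

```text
[ 0.51816032 -0.3580012   0.19329737] 0.08565633352973676 [ 0.42  0.52  0.18  1.57 -0.1   1.07  2.23] [-0.0019, -0.0051, 0.0082, 0.0004, -0.0007, -0.0235]
0.78 [309.4, 211.4] 283 345 175 243
```

View pics/w4.png

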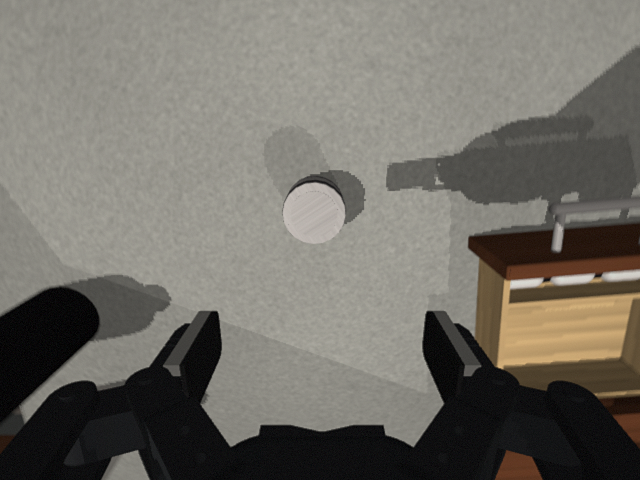

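The tin's top disc is centred at (314,212), between the jaw columns.

```bash
python3 - <<'E'
from h import *
w=dict(np.load("w4.npz")); a=ray(w,(314.5,212),.05); print(a)
print(delta((a[0],a[1],.06),np.radians(186.3)),delta((a[0],a[1],-.015),np.radians(186.3)))
E
```

```text
[ 0.51446845 -0.36385181  0.05      ]
[0.0092, -0.0151, 0.3336, 0.0005, -0.0006, -0.0276] [0.0088, -0.0154, 0.5211, 0.0005, -0.0006, -0.0276]
```

Call:
play_rows --deltas '[0.005,-0.014,0.12,0,0,-0.027,0,0.005,-0.014,0.24,0,0,-0.027,0,0.005,-0.014,0.3,0,0,-0.027,0,0.005,-0.014,0.33,0,0,-0.027,0,0.005,-0.014,0.36,0,0,-0.027,0]'

```text
clock: 12.0
tcp_pos: [0.5171, -0.3638, 0.05]
orientation: [0.163, -3.137, -0.0]
wrist_force: [0.0, 0.4, -0.1]
gripper_width: 0.0854
```

Call:
play_rows --deltas '[0,0,0.04,0,0,0,0,0,0,0.08,0,0,0,0,0,0,0.12,0,0,0,0,0,0,0.15,0,0,0,0,0,0,0.15,0,0,0,0]'

```text
clock: 12.5
tcp_pos: [0.5167, -0.3634, -0.0101]
orientation: [0.165, -3.136, -0.001]
wrist_force: [-0.2, 0.3, 0.0]
gripper_width: 0.0848
```

Call:
play_rows --deltas '[0,0,0.01,0,0,0,0,0,0,0.01,0,0,0,0.5,0,0,0.01,0,0,0,0.5,0,0,0.01,0,0,0,0.5,0,0,0.01,0,0,0,0.5]' --newtons 50

```text
clock: 13.0
tcp_pos: [0.5177, -0.3641, -0.0121]
orientation: [-0.166, 3.136, -0.002]
wrist_force: [0.1, -0.1, 6.3]
gripper_width: 0.0583
```

```bash
python3 - <<'E'
from h import *
p=capture("wrist");q=capture("scene"); s=observe(); print(s["tcp_pos"],s["gripper_width"],s["wrist_force"])
def pr(p,x): g=p["mtx"]@(p["R"]@np.array(x)+p["t"]); return (g/g[2])[:2]
u,v=pr(q,[.516,-.36,.025]).astype(int)
a=cv2.resize(q["pixels"][v-50:v+30,u-40:u+40],(400,400),interpolation=2)
cv2.imwrite("pics/m5.png",np.hstack([a,cv2.resize(p["pixels"][180:480,170:470],(400,400))]))
E
```

```text
[ 0.51763897 -0.36412109 -0.01210325] 0.05840019706283426 [-1.14743595  0.23171435  5.94390738]
```

View pics/m5.png

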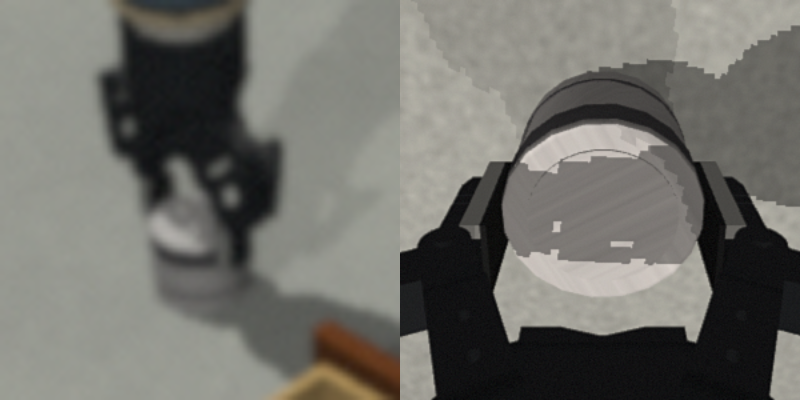

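Call:
play_rows --deltas '[0,0,-0.02,0,0,0,0.5,0,0,-0.06,0,0,0,0.5,0,0,-0.12,0,0,0,0.5,0,0,-0.2,0,0,0,0.5,0,0,-0.3,0,0,0,0.5]' --newtons 60

```text
clock: 13.6
tcp_pos: [0.516, -0.3629, 0.107]
orientation: [0.167, -3.135, -0.003]
wrist_force: [0.5, 0.4, -3.9]
gripper_width: 0.0582
```

```bash
python3 - <<'E'
from h import *
p=capture("scene"); s=observe(); print(s["tcp_pos"],s["gripper_width"],s["wrist_force"])
d=trace("tin",p); print([(x["score"],x["location"]) for x in d])
print(delta((.645,-.0895,.115),np.radians(186.3)))
E
```

```text
[ 0.51914079 -0.36540417  0.11473919] 0.05790263172105602 [ 2.35619452 -1.88192211  1.78318034]
[(0.83, [265.0, 129.3])]
[-0.3849, 0.6535, -0.0072, -0.0018, 0.0021, -0.0013]
```

Call:
play_rows --deltas '[-0.02,0.033,0,0,0,0,0.5,-0.06,0.1,0,0,0,0,0.5,-0.1,0.17,0,0,0,0,0.5,-0.14,0.24,0,0,0,0,0.5,-0.19,0.323,0,0,0,0,0.5]'

```text
clock: 14.2
tcp_pos: [0.5781, -0.2255, 0.1054]
orientation: [0.165, -3.135, -0.001]
wrist_force: [1.2, 0.6, -3.2]
gripper_width: 0.0582
```

Call:
play_rows --deltas '[-0.05,0.085,0,0,0,0,0.5,-0.1,0.17,0,0,0,0,0.5,-0.14,0.24,0,0,0,0,0.5,-0.18,0.305,0,0,0,0,0.5,-0.194,0.33,0,0,0,0,0.5]'

```text
clock: 14.7
tcp_pos: [0.6425, -0.0816, 0.1051]
orientation: [0.175, -3.135, -0.005]
wrist_force: [-0.2, -0.2, -3.0]
gripper_width: 0.0582
```

```bash
python3 - <<'E'
from h import *
p=capture("wrist"); s=observe(); print(s["tcp_pos"],s["gripper_width"],s["wrist_force"],s["joints"].round(2))
cv2.imwrite("pics/w6.png",p["pixels"]); np.savez("w6.npz",mtx=p["mtx"],R=p["R"],t=p["t"])
print(delta((.645,-.0895,.03),np.radians(186.3)),delta((.645,-.0895,.01),np.radians(186.3)))
E
```

```text
[ 0.64275521 -0.08121935  0.10515336] 0.058296069398582534 [ 0.94498304  2.48637368 -4.3050424 ] [-0.04  0.62  0.16  1.63 -0.12  0.9   1.85]
[-0.0035, -0.0218, 0.1878, 0.001, -0.0005, 0.0007] [-0.0036, -0.022, 0.2378, 0.001, -0.0005, 0.0007]
```

View pics/w6.png

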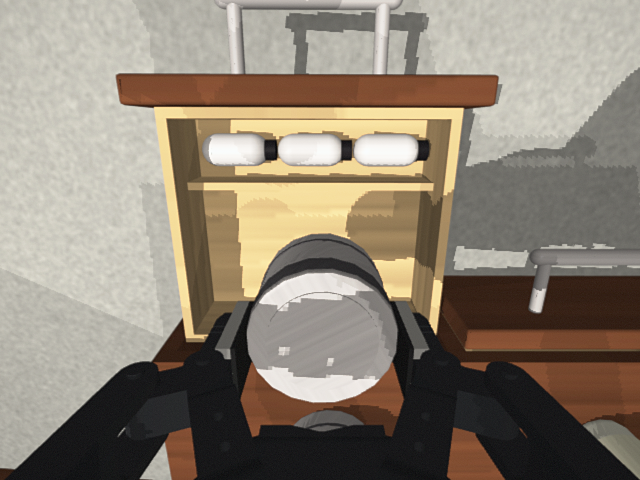

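The tin hangs over the compartment with its top disc at (322,337). The inner rims of the drawer sides are at columns ~180 and ~448 on row 250, and the divider top is at row ~182.

```bash
python3 - <<'E'
from h import *
w=dict(np.load("w6.npz")); print("tin",ray(w,(322,337),.169))
y=np.radians(6.3);u=np.array([np.cos(y),np.sin(y)]);n=np.array([-u[1],u[0]])
o=np.array([.6506,-.090])
for nm,c,z in(("L",(180,250),.07),("R",(446,250),.07),("div",(320,183),.049),("rearL",(188,338),.07),("rearR",(437,338),.07),("tin",(322,337),.169)):
    d=ray(w,c,z)[:2]-o; print(nm,"depth",round(d@u,4),"side",round(d@n,4))
E
```

```text
tin [ 0.63714759 -0.08171423  0.169     ]
L depth -0.0118 side -0.081
R depth -0.012 side 0.0898
div depth -0.0516 side 0.0087
rearL depth 0.0536 side -0.0835
rearR depth 0.0535 side 0.091
tin depth -0.0125 side 0.0097
```

Call:
play_rows --deltas '[-0.0125,-0.0125,0,0,0,0,0.5,-0.0125,-0.0125,0.05,0,0,0,0.5,-0.0125,-0.0125,0.1,0,0,0,0.5,-0.0125,-0.0125,0.16,0,0,0,0.5,-0.0125,-0.0125,0.21,0,0,0,0.5]'

```text
clock: 15.25
tcp_pos: [0.6466, -0.0952, 0.0215]
orientation: [0.162, -3.136, 0.002]
wrist_force: [-0.6, -0.3, -2.4]
gripper_width: 0.0579
```

Call:
play_rows --deltas '[0,0,0.005,0,0,0,0.5,0,0,0.01,0,0,0,0.5,0,0,0.015,0,0,0,0.5,0,0,0.02,0,0,0,0.5,0,0,0.025,0,0,0,0.5]'

```text
clock: 15.75
tcp_pos: [0.6481, -0.0923, 0.0136]
orientation: [-0.167, 3.136, -0.0]
wrist_force: [0.8, 0.3, -2.9]
gripper_width: 0.0581
```

Call:
play_rows --deltas '[0,0,0.004,0,0,0,0.5,0,0,0.008,0,0,0,0.5,0,0,0.011,0,0,0,0.5,0,0,0.014,0,0,0,0.5,0,0,0.014,0,0,0,0.5]'

```text
clock: 16.25
tcp_pos: [0.6484, -0.092, 0.008]
orientation: [-0.167, 3.136, -0.0]
wrist_force: [0.2, 1.4, 4.3]
gripper_width: 0.0583
```

Contact with the drawer floor (+4 N). I'll release and rise.

Call:
play_rows --deltas '[0,0,0,0,0,0,0.2,0,0,0,0,0,0,0.1,0,0,0,0,0,0,0.1,0,0,0,0,0,0,0.1,0,0,0,0,0,0,0.1]'

```text
clock: 16.75
tcp_pos: [0.6476, -0.0922, 0.0072]
orientation: [0.167, -3.137, 0.0]
wrist_force: [-0.1, 0.5, 0.5]
gripper_width: 0.077
```

Call:
play_rows --deltas '[0,0,-0.03,0,0,0,0.1,0,0,-0.08,0,0,0,0.1,0,0,-0.16,0,0,0,0.1,0,0,-0.28,0,0,0,0.1,0,0,-0.4,0,0,0,0.1]'

```text
clock: 17.25
tcp_pos: [0.6472, -0.0922, 0.1695]
orientation: [0.167, -3.137, 0.0]
wrist_force: [1.2, -0.1, 0.3]
gripper_width: 0.0771
```

```bash
python3 - <<'E'
from h import *
p=capture("wrist"); s=observe(); print(s["tcp_pos"],s["gripper_width"],s["wrist_force"],s["joints"].round(2))
cv2.imwrite("pics/w7.png",p["pixels"]); np.savez("w7.npz",mtx=p["mtx"],R=p["R"],t=p["t"])
print(delta((.43,-.114,.2),np.radians(186.3)),delta((.43,-.114,.2),np.radians(96.3)))
E
```

```text
[ 0.6512806  -0.09310884  0.17859186] 0.07680466851550241 [ 2.8629576  -0.58365867  7.4111453 ] [-0.04  0.56  0.18  1.53 -0.11  1.05  1.84]
[0.555, 0.0062, -0.0599, -0.0008, 0.0036, -0.0014] [0.555, 0.0062, -0.0599, 0.0022, 0.0035, 0.4986]
```

View pics/w7.png

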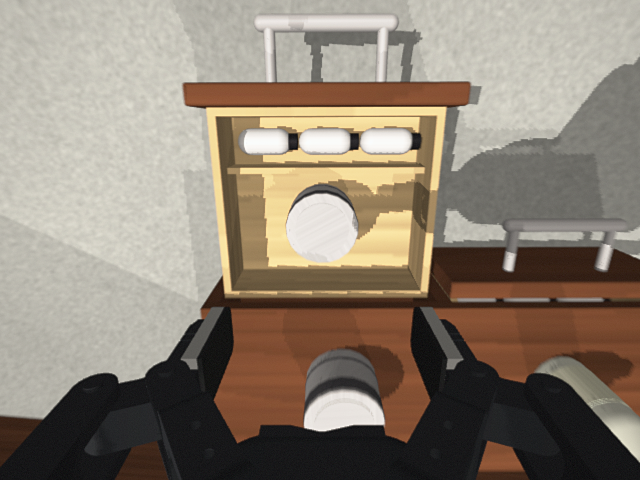

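The tin stands upright in the rear compartment at (322,225), and the samples are in place. Next I go in front of the handle with shut fingers and push.

Call:
play_rows --deltas '[0.1,0,-0.05,0,0,0,0.5,0.2,0,-0.05,0,0,0,1,0.31,0,-0.05,0,0,0,1,0.41,0,-0.05,0,0,0,1,0.483,0,-0.05,0,0,0,1]'

```text
clock: 17.8
tcp_pos: [0.4529, -0.113, 0.188]
orientation: [-0.165, 3.137, -0.0]
wrist_force: [0.6, -0.1, 0.1]
gripper_width: 0.0036
```

Call:
play_rows --deltas '[0,0,0,0,0,0,1,0,0,0,0,0,0,1,0,0,0,0,0,0,1,0,0,0,0,0,0,1,0,0,0,0,0,0,1]'

```text
clock: 18.3
tcp_pos: [0.4562, -0.1125, 0.187]
orientation: [0.168, -3.137, 0.0]
wrist_force: [0.6, 0.7, 1.0]
gripper_width: -0.0
```

```bash
python3 - <<'E'
from h import *
s=observe(); print(s["clock"],s["tcp_pos"],s["gripper_width"],s["joints"].round(2))
for q in((.455,-.1117,.1),(.455,-.1117,.012),(.633,-.092,.012)): print(delta(q,np.radians(186.3)))
E
```

```text
18.3 [ 0.45621218 -0.11247372  0.18702368] -3.9307708658308645e-05 [-0.01  0.29  0.19  1.97 -0.07  0.89  1.9 ]
[0.0028, 0.0023, 0.2176, -0.0001, -0.0001, -0.001]
[0.0027, 0.0023, 0.4376, -0.0001, -0.0001, -0.001]
[-0.445, 0.0039, 0.4375, -0.0001, -0.0001, -0.001]
```

Call:
play_rows --deltas '[0.003,0.002,0.1,0,0,0,1,0.003,0.002,0.2,0,0,0,1,0.003,0.002,0.3,0,0,0,1,0.003,0.002,0.38,0,0,0,1,0.003,0.002,0.435,0,0,0,1]'

```text
clock: 18.8
tcp_pos: [0.4537, -0.1117, 0.0109]
orientation: [0.167, -3.135, -0.0]
wrist_force: [-0.1, 0.1, 1.3]
gripper_width: 0.0001
```

Call:
play_rows --deltas '[-0.03,0,0,0,0,0,1,-0.05,0,0,0,0,0,1,-0.07,0,0,0,0,0,1,-0.09,0,0,0,0,0,1,-0.11,0,0,0,0,0,1]'

```text
clock: 19.3
tcp_pos: [0.4991, -0.1073, 0.0142]
orientation: [-0.167, 3.136, -0.001]
wrist_force: [-2.2, -0.5, 2.3]
gripper_width: 0.0
```

Call:
play_rows --deltas '[-0.03,0,0,0,0,0,1,-0.06,0,0,0,0,0,1,-0.09,0,0,0,0,0,1,-0.12,0,0,0,0,0,1,-0.15,0,0,0,0,0,1]'

```text
clock: 19.8
tcp_pos: [0.5587, -0.1007, 0.0132]
orientation: [0.167, -3.137, 0.0]
wrist_force: [-2.3, -0.1, 2.1]
gripper_width: 0.0
```

Call:
play_rows --deltas '[-0.03,0,0,0,0,0,1,-0.06,0,0,0,0,0,1,-0.09,0,0,0,0,0,1,-0.12,0,0,0,0,0,1,-0.15,0,0,0,0,0,1]'

```text
clock: 20.3
tcp_pos: [0.6183, -0.0942, 0.0131]
orientation: [0.167, -3.137, -0.0]
wrist_force: [-2.1, 0.4, 0.7]
gripper_width: -0.0003
```

Call:
play_rows --deltas '[-0.01,0,0,0,0,0,1,-0.02,0,0,0,0,0,1,-0.03,0,0,0,0,0,1,-0.035,0,0,0,0,0,1,-0.04,0,0,0,0,0,1]'

```text
clock: 20.8
tcp_pos: [0.6329, -0.0927, 0.0131]
orientation: [0.167, -3.136, -0.0]
wrist_force: [-2.0, 0.7, -0.2]
gripper_width: -0.0003
```

Call:
play_rows --deltas '[-0.005,0,0,0,0,0,1,-0.01,0,0,0,0,0,1,-0.015,0,0,0,0,0,1,-0.015,0,0,0,0,0,1,-0.015,0,0,0,0,0,1]'

```text
clock: 21.3
tcp_pos: [0.6344, -0.0926, 0.0128]
orientation: [0.165, -3.129, -0.001]
wrist_force: [-15.0, 0.5, 9.6]
gripper_width: -0.0003
```

The drawer is home: it stopped at x=0.634 with 15 N, which matches 0.155 m of travel. I'll back off, rise and verify.

Call:
play_rows --deltas '[0.05,0,0,0,0,0,1,0.12,0,0,0,0,0,1,0.15,0,-0.1,0,0,0,1,0.15,0,-0.2,0,0,0,1,0.15,0,-0.3,0,0,0,1]'

```text
clock: 21.8
tcp_pos: [0.5795, -0.0991, 0.135]
orientation: [-0.166, 3.137, -0.001]
wrist_force: [0.5, 0.2, -0.0]
gripper_width: 0.0002
```

Call:
play_rows --deltas '[0.1,-0.1,-0.1,0,0,0,1,0.2,-0.2,-0.15,0,0,0,1,0.25,-0.3,-0.2,0,0,0,1,0.25,-0.3,-0.2,0,0,0,1,0.25,-0.3,-0.2,0,0,0,1]'

```text
clock: 22.3
tcp_pos: [0.4917, -0.2337, 0.2158]
orientation: [-0.156, 3.134, -0.006]
wrist_force: [-0.0, 0.2, 0.0]
gripper_width: 0.0
```

```bash
python3 - <<'E'
from h import *
s=observe(); print(s["clock"],s["tcp_pos"],s["wrist_force"])
p=capture("top");q=capture("scene")
cv2.imwrite("pics/f.png",np.hstack([cv2.resize(p["pixels"][130:330,130:490],(450,250)),cv2.resize(q["pixels"][130:350,190:510],(350,240))[:,:]]) if 0 else np.vstack([cv2.resize(p["pixels"][130:310,140:500],(600,300),interpolation=2),cv2.resize(q["pixels"][160:340,180:540],(600,300),interpolation=2)]))
for n,c in(("top",p),("scene",q)):
  for l in("tin","tin_sample","bottle_sample","jar","drawer_left_handle","drawer_right_handle"):
    print(n,l,[(round(float(d["score"]),2),np.round(d["location"],1).tolist()) for d in trace(l,c)][:2])
E
```

```text
22.3 [ 0.49169822 -0.23371635  0.21580156] [-0.03797902  0.23379398  0.01611179]
top tin []
top tin_sample [(0.7, [343.7, 184.9])]
top bottle_sample [(0.85, [269.5, 194.2])]
top jar [(0.98, [163.7, 284.9])]
top drawer_left_handle [(0.63, [273.0, 227.9]), (0.47, [268.2, 192.7])]
top drawer_right_handle [(0.76, [348.3, 218.0])]
scene tin []
scene tin_sample [(0.72, [261.6, 228.4])]
scene bottle_sample [(0.58, [319.7, 253.7])]
scene jar [(0.74, [470.3, 303.2])]
scene drawer_left_handle [(0.61, [356.1, 261.3])]
scene drawer_right_handle []
```

View pics/f.png

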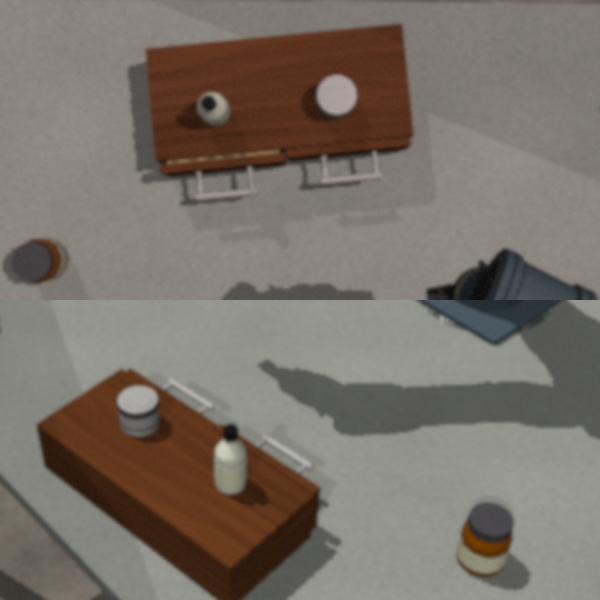

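The right drawer is shut, with its handle at about (350,178) in the upper half of the picture. The left drawer, samples and jar are unchanged and the arm is clear.

```bash
python3 -c "
from bench import *
print(hand_in())"
```

```text
the job is handed in; nothing more can be done
None
```

The tin is put away in the right drawer, which is the one below the matching squat tin, and I handed the job in at about 22 s.

**What I did:** I pulled the drawer out to its stop and set the tin down upright in the rear compartment until it touched the floor at about 4 N. Then I let go and pushed the drawer home. It stopped at 15 N, where 0.155 m of travel from the open stop should end.

**Last checks:**
- A wrist picture taken before the push showed the tin standing upright in the compartment. I couldn't check inside again once the drawer was shut.
- The final top and scene pictures show the right drawer shut and the left drawer, both samples and the jar as they were at the start. The arm was clear, with no force on the wrist.

**What disagreed:**
- My first grip on the handle closed above the bar without touching it. The real fingertips sit about 30 mm higher than the stated tool point, so I lowered the later grips to match.
- While I pulled on the handle, the wrist read up to 37 N downward, well under the 120 N limit.
- In the last check the tracer did not find the right handle in the scene picture. It did find it in the top picture, and it is plainly visible in both.

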